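# Refit the twist-lock lint filter

## Task

Put the rinsed lint filter back into its round housing: find where its two lugs drop into the entry slots, push it down against the spring, turn it clockwise (seen from above) as far as it goes so that it locks, and let go. It must stay held down in the locked position by itself; leave the other things on the ledge undisturbed.

Things in the scene. Friction and masses are not known exactly. Their poses are not given: they have to be found in the camera images.
- filter_center (a point): Loose upright white lint filter, about 200 g, 110 mm tall, on the turntable. Point: on its axis half-way up, 55 mm above its underside; z up, x along the handle. Round body 64 mm diameter (foot tapers to 52 mm over the lowest 8 mm) up to 15 mm above this point, then a flange 74 mm diameter, 6 mm thick, then the orange bar handle. Half a turn gives the same fit.
- filter_handle (a point): Middle of the filter's orange bar handle, where to grip it: 38 mm above filter_center; the bar is 64 mm long (along x), 14 mm thick (along y) and 34 mm tall.
- filter_lug (a point): Centre of one of the filter's two orange lugs, which stick out on opposite sides (+x and -x) in line with the handle: each 12 mm wide, 6 mm thick, reaching 43 mm from the axis, its lower face 10 mm below filter_center.
- housing_mouth (a point): Centre of the housing's round mouth (bore 69 mm), level with the top of its blue twist ring, 81 mm above the ledge; z up, x towards the duct stub. The ring has two opposite entry slots for the lugs, each about 20 mm wide, near this frame's +x and -x axes, but the ring is fitted up to 0.3 rad to either side: its angle is not reported, it must be seen or felt.
- housing: Fixed filter housing, white round tub 120 mm diameter on a grey 150 mm square base plate; origin under its centre. Heights of filter centre over the mouth: +10 mm lugs resting on the ring, +6 dropped into the slots onto the spring, below -6 free to turn, -10 hard bottom. Clockwise from above, the stop is 0.85 rad past the slot middle; let go there (or from 0.7), the spring lifts the lugs into notches.
- seat (a joint): Spring seat in the bottom of the housing: 0 = up, 0.016 m = fully down; needs 6 N to start, 14 N at the bottom. Filter locked: about 0.006 m, filter centre level with the mouth. Let go short of the notches the filter stays 6 mm too low; let go in the slots it rises 6 mm too high.
- turntable: The white round turntable organiser, 260 mm in diameter, on a fixed foot; its disc can turn with slight friction. Origin at the underside of the foot; the filter and jar stand on the tray, 17 mm above the ledge; its rim is 31 mm above the ledge.
- jar_center (a point): Closed glass jar with a steel cap, 66 mm in diameter, 80 mm tall, on the turntable; the point is half-way up. Leave alone.
- ramekin: White ceramic ramekin, 84 mm in diameter, 45 mm tall, on the ledge; origin under its centre. Leave alone.
- spoon: Steel measuring spoon, 150 mm long along its x, lying on the ledge. Leave alone.
- roller: Lint roller, 195 mm long along its x, 48 mm thick roll and blue handle, lying on the ledge. Leave alone.
- spray: White bottle with a blue cap, 60 mm in diameter, 170 mm tall, standing on the ledge. Leave alone.
There are look-alikes about, which are no part of the job. What is shaped like the housing but red is not meant.

How it is judged (in metres and radians):
At the end, for the whole second after the job is handed in: The filter is upright (within 0.12 rad) in the housing, its centre within 6 mm of the mouth's axis and level with the mouth within 3 mm, the spring seat held 2 to 10 mm down: locked in the notches, with nothing holding it (z of filter_center in the frame of housing_mouth between -0.003 and 0.003 m and horizontal distance between filter_center and housing_mouth below 0.006 m and angle between filter_center's own z axis and vertical below 0.12 rad and value of joint seat between 0.002 and 0.01 m); the robot touches nothing.
It fails at once if the jar is knocked over or pushed off its place (40 mm) (distance of jar_center from where it was at the start of the episode above 0.04 m or angle between jar_center's own z axis and vertical above 0.4 rad).
It fails at once if the ramekin, spoon, lint roller or bottle is moved by more than 30 mm (distance of any of ramekin, spoon, roller, spray from where it was at the start of the episode above 0.03 m).
It also fails if it takes over 54 s, if anything falls off the work surface, if the arm or the gripper's body presses on something with over 40 N, if the wrist force passes 120 N, or if a joint passes its speed limit or range.

## Robot

A 6-joint arm with a two-finger parallel gripper is mounted at the origin on the work surface. World frame = base frame: x ahead of the robot, y to its left, z up, the work surface at z = 0. Lengths are in mm, angles in degrees, forces in N, time in s.
With the tool pointing down it reaches from about 300 to 850 mm from the base axis. Payload 4.2 kg.
Tool frame: the origin (TCP) lies midway between the tips of the shut fingers; the grasp point (between the pads) lies 19 mm behind it (env.tcp_to_grasp is the distance from the TCP to the grasp point, in mm); z points along the fingers, x is the direction in which the jaws open and shut, and the axes are right-handed (so a half turn about z gives the same grasp; the last joint's range is limited). The gripper opens to 91 mm and grips with 3 to 60 N. Pads are 32 mm wide; open, the fingers measure 118 mm over their backs; the gripper's body (76 mm by 178 mm) begins 60 mm behind the grasp point.
Start: joints at [63.656, 18.312, 89.639, -0, 72.044, -1.146], TCP at [244.817, 520.3, 177.276] pointing down, gripper open.
Joint ranges: [-177.97, 177.97], [-48.28, 115.42], [12.27, 149.76], [-77.06, 257.06], [2.81, 150.46], [-146.56, 146.56]. Speed limits (degrees/s): [147.25, 147.25, 180, 180, 180, 180].

## Interface

Orientations are given as [roll, pitch, yaw] about the fixed x, y, z axes, in that order (R = Rz(yaw) Ry(pitch) Rx(roll)).
In Python, from workcell import env gives the robot as it stands.
- The arm moves only by the tool drive_tool, never from a script. Its argument "motion" is a list of rows, each a list of 2 entries, a list of its own where there are three numbers: the shift along the world's x, y, z in m, then the turn, a rotation vector about the world's x, y, z in rad. In form: [[[dx, dy, dz], [wx, wy, wz]], ...]. A call has exactly 10 rows; each row shifts and turns the commanded pose from where the row before left it; what a row does not reach is not made up. A row lasts 1/12 s, in which the tool goes at most 41.7 mm and 7.16 degrees, less where a joint would pass 70% of its speed; a pose out of reach is approached as far as the arm can. A call is refused whole if a number of a shift passes 0.0417 or a number of a turn 0.125, either way. A call with a gripper value outside its range is refused whole. "claw" is the opening, from 0 (shut) to 1 (fully open), set as the call begins (left out, the last holds). The fingers move at their own pace and stop on an object; "force" is the grip in N (left out, the last holds). Time passes only in rows, so rows that do not move let the fingers close, or fill a call up. It gives the time, the measured TCP pose, the force and the opening at its end, in the units of the state.
- env.state(): the state, without advancing time (a new reading comes with each control period).
- env.grab_frame(name): name is "scene" or "top" or "wrist"; returns the picture (480x640x3 uint8, red, green, blue); there is no depth.
- env.camera_params(name): a dict with "fov_y" (degrees; the focal length in pixels is half the picture's height over the tangent of half this angle, whatever the lens; pixels are square), "cx", "cy" (the principal point, pixels), "k1" (the pictures are not rectified: a ray, as slopes to the right and down, at radius r is drawn at 1 + k1 r^2 times it, then the intrinsics apply), "pose" (4x4, takes a point from camera to world coordinates). Camera axes: x right, y down, z forward; pixel columns grow to the right and rows downward; lengths in mm; the calibration is good to about 2 mm. A picture is of the moment at which its call begins: read the wrist's pose just before it. camera_params takes no time and is no camera call; for the wrist camera it gives the pose at the moment of the call.
- env.job_done(): hands the job in, once; it reports no verdict.
The state is a dict: "time_s": time; "qpos": joint angles; "qvel": joint speeds; "effort": joint torques, N m; "ee_pos": TCP position; "ee_rot": TCP orientation; "force": force on the tool from outside, world axes, zero at the start; "torque": the same for the moment, N m; "gripper_width": finger opening in mm.
Only numpy, scipy, OpenCV 4.12 (cv2) and the standard library are available. Lean on these libraries where they do the work, as an engineer would, in place of code of your own. Each camera call takes 0.05 s, during which the arm holds its last target.

## Working session

There is one attempt and no reset: what is moved stays moved. The work goes in short steps, Python scripts to look and compute and a tool call to move; the robot and the scene stay as the last step left them, time stands still between calls to the robot, and variables do not carry over. Pictures are saved under pics/ and viewed, and the job is handed in when it is done.

Besides the shell and the picture viewer there is one more tool, called as name(argument=value, ...), one argument or row to a line, values as JSON. drive_tool: Moves the arm, as the interface text tells. Its arguments: {"type":"object","properties":{"motion":{"type":"array","items":{"type":"array"}},"claw":{"type":"number"},"force":{"type":"number"}},"required":["motion"]}

```bash
ls; mkdir -p pics; cat > h.py <<'E'
from workcell import env
import numpy as np, cv2
def grab(n,fn):
    P=env.camera_params(n); im=env.grab_frame(n); cv2.imwrite('pics/'+fn,im[:,:,::-1]); return im,P
E
python3 - <<'E'
from h import *
for n in ['scene','top','wrist']:
    im,P=grab(n,n+'0.png'); print(n,{k:(np.round(v,3).tolist() if k=='pose' else v) for k,v in P.items()})
print(env.state())
E
```

```text
pics
scene {'fov_y': 46.60000256113004, 'cx': 317.2625310181189, 'cy': 244.2933639859141, 'k1': -0.04791408258992413, 'pose': [[-0.831, 0.443, -0.335, 1033.852], [0.556, 0.68, -0.478, 740.455], [0.016, -0.583, -0.812, 1346.542], [0.0, 0.0, 0.0, 1.0]]}
top {'fov_y': 48.1155314615826, 'cx': 321.6206228703689, 'cy': 237.16288130100193, 'k1': -0.09584572411693229, 'pose': [[-0.028, -0.999, 0.042, 442.772], [-0.999, 0.029, 0.016, -20.966], [-0.017, -0.041, -0.999, 1598.831], [0.0, 0.0, 0.0, 1.0]]}
wrist {'fov_y': 65.11943448380768, 'cx': 317.25603413142835, 'cy': 238.87783955661365, 'k1': -0.040038040711961, 'pose': [[0.426, 0.877, 0.222, 181.423], [0.905, -0.412, -0.107, 549.028], [-0.002, 0.247, -0.969, 383.399], [0.0, 0.0, 0.0, 1.0]]}
{'time_s': 0.15, 'qpos': array([ 6.36579344e+01,  1.83438912e+01,  8.96912701e+01, -1.51281242e-03,
        7.20428999e+01, -1.14629225e+00]), 'qvel': array([ 0.01103775, -0.06448711, -0.13888869,  0.12496384,  0.087414  ,
       -0.00102451]), 'effort': array([-3.64426869e-04, -4.12775266e+01, -2.32155275e+01,  7.28452834e-02,
        4.33888868e-02, -9.43357622e-05]), 'ee_pos': array([244.60425116, 519.90128604, 176.60054861]), 'ee_rot': array([-1.79999877e+02,  7.80742826e-02,  6.48046941e+01]), 'force': array([ 0.02387709, -0.57843321,  0.08248167]), 'torque': array([-0.0531685 , -0.04442726, -0.03077354]), 'gripper_width': 91.16090225259164}
```

View pics/scene0.png

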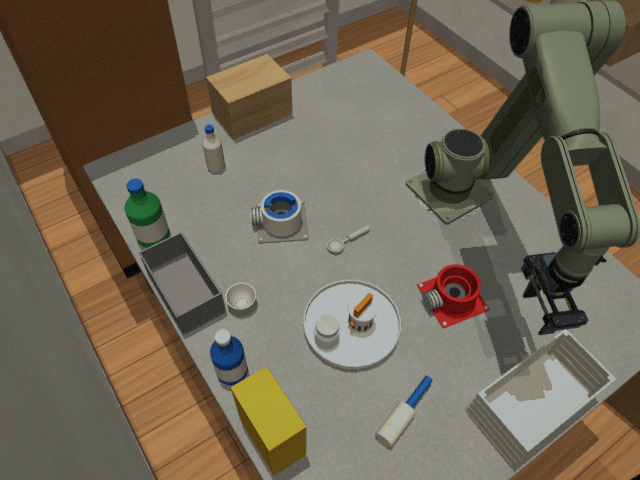

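View pics/top0.png

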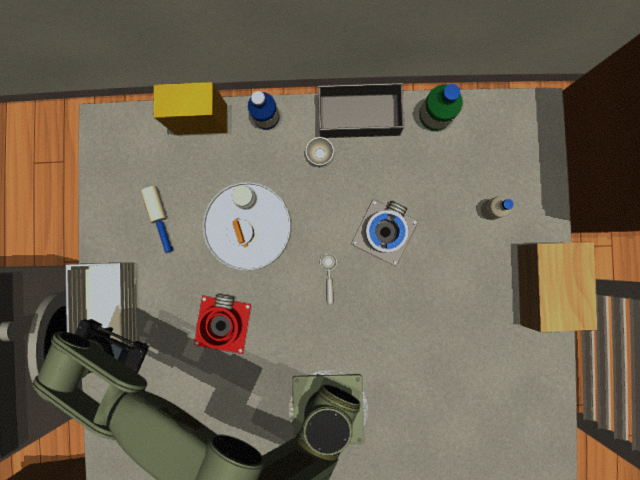

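View pics/wrist0.png

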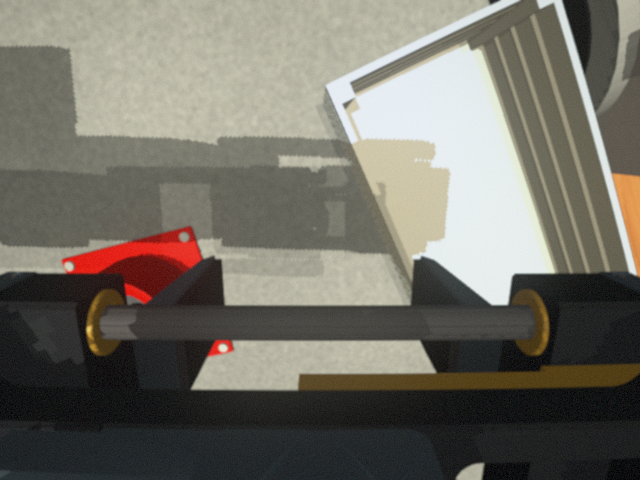

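The scene shows the blue-ringed housing at top view (386,231), with its duct stub at (398,208). The filter is on the turntable at (242,232), the jar is at (244,197), and the red decoy is at (222,325). Next I'll zoom in.

```bash
python3 - <<'E'
import cv2,numpy as np
t=cv2.imread('pics/top0.png');s=cv2.imread('pics/scene0.png')
a=cv2.resize(t[190:270,200:290],None,fx=4.4,fy=4.4,interpolation=cv2.INTER_CUBIC)
b=cv2.resize(t[190:270,345:435],None,fx=4.4,fy=4.4,interpolation=cv2.INTER_CUBIC)
cv2.imwrite('pics/z1.png',np.hstack([a,b]))
a=cv2.resize(s[280:360,315:405],None,fx=4.4,fy=4.4,interpolation=cv2.INTER_CUBIC)
b=cv2.resize(s[175:255,240:330],None,fx=4.4,fy=4.4,interpolation=cv2.INTER_CUBIC)
cv2.imwrite('pics/z2.png',np.hstack([a,b]))
E
```

```text
(no output)
```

View pics/z1.png

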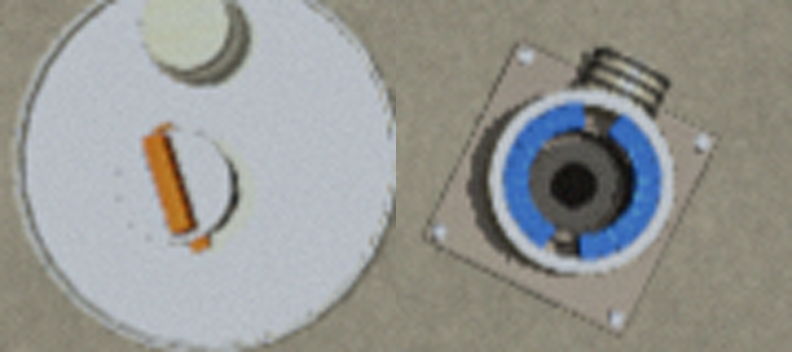

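View pics/z2.png

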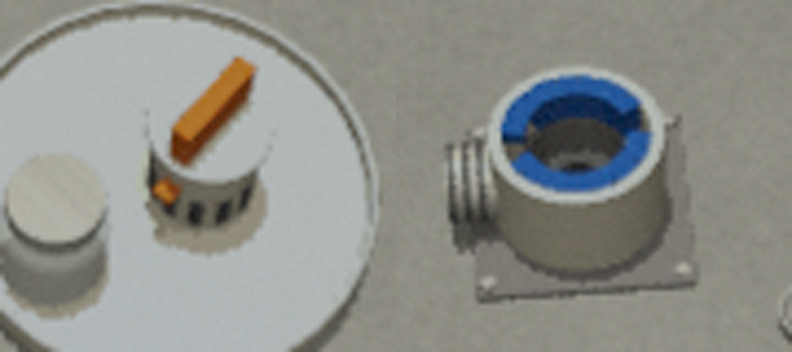

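```bash
cat >> h.py <<'E'
def ray(P,uv):
    f=240/np.tan(np.radians(P['fov_y'])/2)
    K=np.array([[f,0,P['cx']],[0,f,P['cy']],[0,0,1]])
    n=cv2.undistortPoints(np.array(uv,float).reshape(-1,1,2),K,np.array([P['k1'],0,0,0,0]))[:,0]
    T=np.array(P['pose']); d=np.c_[n,np.ones(len(n))]@T[:3,:3].T
    return T[:3,3],d
def onz(P,uv,z):
    o,d=ray(P,uv); return (o+d*((z-o[2])/d[:,2])[:,None])[:,:2]
def masks(im):
    h=cv2.cvtColor(im,cv2.COLOR_RGB2HSV)
    return cv2.inRange(h,(5,130,60),(20,255,255)),cv2.inRange(h,(100,100,60),(125,255,255))
def comps(m,amin=8):
    n,l,s,c=cv2.connectedComponentsWithStats(m)
    return [(s[i],c[i],l==i) for i in range(1,n) if s[i][4]>=amin]
E
python3 - <<'E'
from h import *
im=cv2.imread('pics/top0.png')[:,:,::-1].copy();P=env.camera_params('top')
o,b=masks(im)
for s,c,l in comps(o):
    if 200<c[0]<290 and 190<c[1]<270: 
        print('or',s,c,onz(P,[c],127))
        if s[4]>60:
            p=onz(P,np.argwhere(l)[:,::-1],127);r=cv2.minAreaRect(p.astype(np.float32));print(r)
for s,c,l in comps(b):
    if 345<c[0]<435 and 190<c[1]<270:
        print('bl',s,c,onz(P,[c],81))
sl=np.array([[345+(600-396)/4.4,190+122/4.4],[345+(565-396)/4.4,190+243/4.4]])
w=onz(P,sl,81);d=w[0]-w[1];print(w,w.mean(0),np.degrees(np.arctan2(d[1],d[0])))
# outer blue fit
m=(b>0);m[:190]=0;m[270:]=0;m[:,:345]=0;m[:,435:]=0
p=onz(P,np.argwhere(m)[:,::-1],81).astype(np.float32);print(cv2.minEnclosingCircle(p))
E
```

```text
or [233 219  11  24 123] [237.95121951 231.00813008] [[527.85336422 232.75888314]]
((528.740966796875, 232.97085571289062), (64.82594299316406, 14.695317268371582), 16.20024299621582)
bl [369 213  19  33 235] [376.38723404 227.2893617 ] [[ 529.57173769 -152.06492252]]
bl [386 216  19  33 245] [397.2244898 233.5755102] [[ 510.09186405 -210.38088607]]
[[ 555.43214985 -195.33707687]
 [ 478.31388304 -170.24056415]] [ 516.87301645 -182.78882051] -18.026385278631526
((519.3577270507812, -180.9571533203125), 50.71976852416992)
```

```bash
cat >> h.py <<'E'
from scipy.spatial.transform import Rotation as R
def tcpT(st=None):
    st=st or env.state(); T=np.eye(4);T[:3,:3]=R.from_euler('xyz',st['ee_rot'],degrees=True).as_matrix();T[:3,3]=st['ee_pos'];return T
E
python3 - <<'E'
from h import *
P=env.camera_params('wrist'); C=np.linalg.inv(tcpT())@np.array(P['pose']); np.save('C.npy',C); print(C.round(3))
for xyz,yaw,tz in [((529,233,127),106,230),((518,-182,81),72,230),((518,-182,81),106,230)]:
    T=np.eye(4);T[:3,:3]=R.from_euler('xyz',[180,0,yaw],degrees=True).as_matrix();T[2,3]=tz
    Q=dict(P);Q['pose']=T@C
    print(yaw,[ (np.array(xyz[:2])-onz(Q,[uv],xyz[2])[0]).round(1) for uv in [(320,130),(320,240)]])
# scene ring
im=cv2.imread('pics/scene0.png')[:,:,::-1].copy();P=env.camera_params('scene');o,b=masks(im)
b[:175]=0;b[255:]=0;b[:,:240]=0;b[:,330:]=0
p=onz(P,np.argwhere(b)[:,::-1],81).astype(np.float32);print(cv2.minEnclosingCircle(p))
sl=np.array([[240+(514-396)/4.4,175+143/4.4],[240+(640-396)/4.4,175+120/4.4]]);w=onz(P,sl,81);d=w[0]-w[1];print(w,w.mean(0),np.degrees(np.arctan2(d[1],d[0])))
top=np.array([[240,58],[254,71],[189,139],[174,128]])/4.4+[315,280]
w=onz(P,top,127);print(w,w.mean(0))
E
```

```text
[[ 1.00000e+00 -0.00000e+00 -1.00000e-03 -7.90000e-01]
 [ 0.00000e+00  9.69000e-01  2.47000e-01 -6.95700e+01]
 [ 1.00000e-03 -2.47000e-01  9.69000e-01 -2.06909e+02]
 [ 0.00000e+00  0.00000e+00  0.00000e+00  1.00000e+00]]
106 [array([606.2, 253.9]), array([519.4, 228.9])]
72 [array([ 595.1, -208.6]), array([ 496.4, -176.7])]
106 [array([ 596.8, -161. ]), array([ 497.1, -189.7])]
((522.7202758789062, -183.39663696289062), 50.20728302001953)
[[ 561.59511788 -195.66407141]
 [ 480.48929902 -166.78671999]] [ 521.04220845 -181.2253957 ] -19.59803666705936
[[504.09039705 222.43893459]
 [502.545614   233.82732141]
 [560.122148   249.13779191]
 [563.06219895 238.74894076]] [532.4550895  236.03824717]
```

drive_tool(
  motion=[
    [[0.02,-0.015,0.012],[0,0,0.072]],
    [[0.03,-0.0225,0.008],[0,0,0.072]],
    [[0.03,-0.0225,0.008],[0,0,0.072]],
    [[0.03,-0.0225,0.008],[0,0,0.072]],
    [[0.03,-0.0225,0.008],[0,0,0.072]],
    [[0.03,-0.0225,0.008],[0,0,0.072]],
    [[0.03,-0.0225,0.006],[0,0,0.072]],
    [[0.03,-0.0225,0.005],[0,0,0.072]],
    [[0.03,-0.0225,0],[0,0,0.072]],
    [[0.03,-0.0225,0],[0,0,0.072]],
  ],
)

```text
time_s: 0.98
ee_pos: [536.1, 301.4, 240.5]
ee_rot: [180.0, -0.0, 106.3]
force: [0.4, 0.0, -0.5]
gripper_width: 91.3
```

drive_tool(
  motion=[
    [[0.03,-0.0225,0],[0,0,0]],
    [[0.02,-0.015,0],[0,0,0]],
    [[0.015,-0.015,0],[0,0,0]],
    [[0,0,0],[0,0,0]],
    [[0,0,0],[0,0,0]],
    [[0,0,0],[0,0,0]],
    [[0,0,0],[0,0,0]],
    [[0,0,0],[0,0,0]],
    [[0,0,0],[0,0,0]],
    [[0,0,0],[0,0,0]],
  ],
)

```text
time_s: 1.82
ee_pos: [599.3, 251.0, 240.5]
ee_rot: [180.0, -0.0, 106.1]
force: [0.2, -0.1, -1.1]
gripper_width: 90.9
```

```bash
python3 - <<'E'
from h import *
print(env.state())
im,P=grab('wrist','w1.png')
o,b=masks(im)
for s,c,l in comps(o,40):
    print(s,c,onz(P,[c],127))
    r=cv2.minAreaRect(onz(P,np.argwhere(l)[:,::-1],127).astype(np.float32));print(r)
E
```

```text
{'time_s': 1.8167, 'qpos': array([ 2.17021444e+01,  2.36679495e+01,  7.24392733e+01,  8.84944303e-03,
        8.38755154e+01, -8.44176710e+01]), 'qvel': array([-0.32574706,  0.05888275, -0.10365912, -0.046869  , -0.01515706,
       -0.12771613]), 'effort': array([ 1.35278740e-02, -4.75505197e+01, -2.45365083e+01, -2.66227580e-02,
        8.04116973e-02,  6.57928485e-04]), 'ee_pos': array([599.31351822, 250.96066489, 240.53875669]), 'ee_rot': array([ 1.79983676e+02, -1.04366418e-02,  1.06118874e+02]), 'force': array([ 0.24107976, -0.13476311, -1.09423378]), 'torque': array([0.07001656, 0.0366597 , 0.05264057]), 'gripper_width': 90.9467451695793}
[ 313  100   16   77 1127] [320.16237799 137.58562555] [[526.91385808 231.96586082]]
((527.8053588867188, 232.38160705566406), (61.02992248535156, 12.134865760803223), 15.947798728942871)
[ 512  289   38   67 1003] [534.16051844 321.56530409] [[631.14884162 473.38834297]]
((633.021484375, 471.6427917480469), (72.05931091308594, 33.31119155883789), 29.329235076904297)
[ 85 290  39  66 944] [ 99.19385593 324.04978814] [[748.11095988  77.71077036]]
((746.3880004882812, 81.25540161132812), (71.2324447631836, 33.49944305419922), 2.871795654296875)
[ 287  364  353   27 3835] [464.75723598 379.42685789] [[707.4315006  432.75735761]]
((705.3359375, 434.0526428222656), (25.223419189453125, 353.94635009765625), 16.165075302124023)
```

View pics/w1.png

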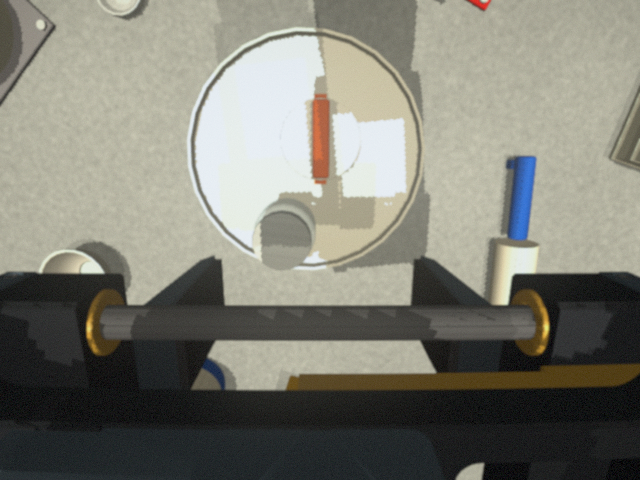

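The wrist view shows the handle vertical in the image at (320,138), which gives (528,232.4) at yaw 16°. The top view agrees within 1 mm. The jar at (285,230) is clear of the fingers. I'll go down and grip.

drive_tool(
  motion=[
    [[-0.023,-0.006,-0.01],[0,0,0]],
    [[-0.024,-0.0065,-0.02],[0,0,0]],
    [[-0.0243,-0.006,-0.02],[0,0,0]],
    [[0,0,-0.025],[0,0,0]],
    [[0,0,-0.025],[0,0,0]],
    [[0,0,-0.02],[0,0,0]],
    [[0,0,-0.015],[0,0,0]],
    [[0,0,-0.0085],[0,0,0]],
    [[0,0,0],[0,0,0]],
    [[0,0,0],[0,0,0]],
  ],
)

```text
time_s: 2.7
ee_pos: [528.7, 232.0, 97.1]
ee_rot: [180.0, -0.0, 106.1]
force: [-0.0, 0.9, -0.5]
gripper_width: 91.2
```

drive_tool(
  motion=[
    [[0,0,0],[0,0,0]],
    [[0,0,0],[0,0,0]],
    [[0,0,0],[0,0,0]],
    [[0,0,0],[0,0,0]],
    [[0,0,0],[0,0,0]],
    [[0,0,0],[0,0,0]],
    [[0,0,0],[0,0,0]],
    [[0,0,0],[0,0,0]],
    [[0,0,0],[0,0,0]],
    [[0,0,0],[0,0,0]],
  ],
  claw=0,
  force=45,
)

```text
time_s: 3.53
ee_pos: [528.5, 231.8, 96.7]
ee_rot: [-180.0, -0.0, 106.1]
force: [-0.5, 0.5, -0.3]
gripper_width: 27.5
```

drive_tool(
  motion=[
    [[0,0,0],[0,0,0]],
    [[0,0,0],[0,0,0]],
    [[0,0,0],[0,0,0]],
    [[0,0,0],[0,0,0]],
    [[0,0,0],[0,0,0]],
    [[0,0,0.005],[0,0,0]],
    [[0,0,0.015],[0,0,0]],
    [[0,0,0.025],[0,0,0]],
    [[0,0,0.03],[0,0,0]],
    [[0,0,0.03],[0,0,0]],
  ],
)

```text
time_s: 4.37
ee_pos: [528.1, 231.6, 203.0]
ee_rot: [-179.9, 0.0, 106.1]
force: [0.4, 0.1, -0.2]
gripper_width: 0.2
```

Finger opening is 0.2, so the grip missed. I'll check the cameras.

```bash
python3 - <<'E'
from h import *
im,P=grab('wrist','w2.png')
im2,P2=grab('top','t2.png');im3,P3=grab('scene','s2.png')
a=cv2.resize(im2[180:280,190:300],None,fx=3.6,fy=3.6,interpolation=cv2.INTER_CUBIC)
b=cv2.resize(im3[260:360,300:410],None,fx=3.6,fy=3.6,interpolation=cv2.INTER_CUBIC)
cv2.imwrite('pics/z3.png',np.hstack([a,b])[:,:,::-1])
E
```

```text
(no output)
```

View pics/w2.png

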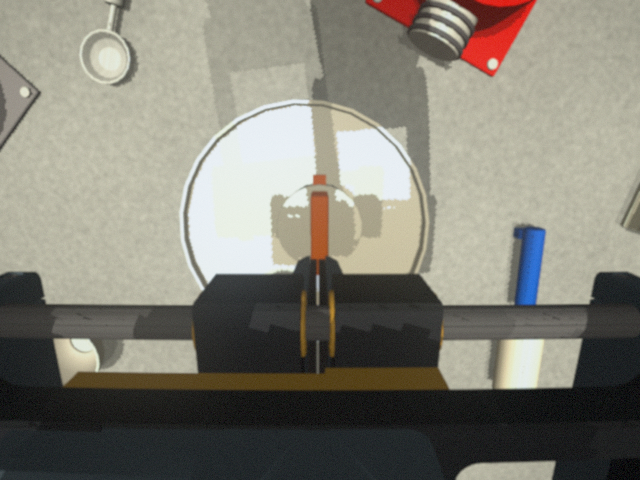

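View pics/z3.png

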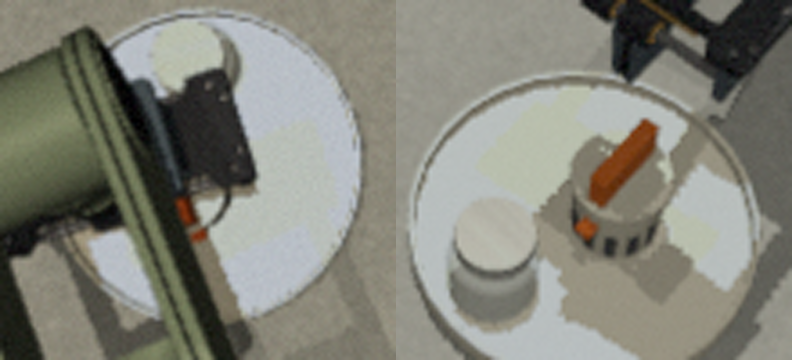

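```bash
python3 - <<'E'
from h import *
st=env.state();print(st['ee_pos'],st['ee_rot'],st['gripper_width'],st['time_s'])
im=cv2.imread('pics/w2.png')[:,:,::-1].copy();P=env.camera_params('wrist');o,b=masks(im)
o[:, :290]=0;o[:,350:]=0;o[262:]=0
for r in range(172,262,6):
    c=np.flatnonzero(o[r]); 
    if len(c): print(r,c.min(),c.max(),onz(P,[[(c.min()+c.max())/2,r]],127).round(1))
print(im[172:200:3,320])
T=np.linalg.inv(tcpT(st));print((T@np.array([528,232.4,116,1])).round(1))
E
```

```text
[530.10055111 232.45224443 204.97748475] [ 1.79626833e+02 -4.72256491e-02  1.06054432e+02] 0.6227510344012688 4.5167
178 314 324 [[487.2 221. ]]
196 312 326 [[500.3 224.8]]
202 311 327 [[504.7 226. ]]
208 311 327 [[509.1 227.3]]
214 311 327 [[513.6 228.6]]
220 311 327 [[518.1 229.9]]
226 311 327 [[522.7 231.2]]
232 311 327 [[527.3 232.6]]
238 312 327 [[531.8 234.3]]
244 312 327 [[536.5 235.6]]
250 311 327 [[541.3 236.6]]
256 311 325 [[546.3 237.2]]
[[173 166 144]
 [166 113  85]
 [178 101  64]
 [178 102  68]
 [165 129 106]
 [175 169 145]
 [162 147 126]
 [123  77  60]
 [152  86  61]
 [172  95  55]]
[ 0.5 -2.6 89.   1. ]
```

drive_tool(
  motion=[
    [[0,0,0],[0,0,0]],
    [[0,0,-0.005],[0,0,0]],
    [[0,0,-0.01],[0,0,0]],
    [[0,0,-0.015],[0,0,0]],
    [[0,0,-0.015],[0,0,0]],
    [[0,0,-0.015],[0,0,0]],
    [[0,0,-0.015],[0,0,0]],
    [[0,0,-0.015],[0,0,0]],
    [[0,0,-0.012],[0,0,0]],
    [[0,0,-0.005],[0,0,0]],
  ],
  claw=0.6,
  force=60,
)

```text
time_s: 5.35
ee_pos: [526.1, 230.8, 90.8]
ee_rot: [-179.6, 0.0, 106.1]
force: [-0.3, -0.4, -0.9]
gripper_width: 54.8
```

drive_tool(
  motion=[
    [[0,0,-0.002],[0,0,0]],
    [[0,0,0],[0,0,0]],
    [[0,0,0],[0,0,0]],
    [[0,0,0],[0,0,0]],
    [[0,0,0],[0,0,0]],
    [[0,0,0],[0,0,0]],
    [[0,0,0],[0,0,0]],
    [[0,0,0],[0,0,0]],
    [[0,0,0],[0,0,0]],
    [[0,0,0],[0,0,0]],
  ],
  claw=0,
  force=60,
)

```text
time_s: 6.18
ee_pos: [528.5, 231.8, 92.8]
ee_rot: [180.0, -0.0, 106.1]
force: [0.2, 0.6, -0.3]
gripper_width: 0.4
```

```bash
python3 - <<'E'
from h import *
st=env.state();print({k:np.round(v,2) for k,v in st.items()})
E
```

```text
{'time_s': np.float64(6.18), 'qpos': array([ 22.54,  22.21,  96.59,   0.  ,  61.19, -83.52]), 'qvel': array([-0.1 ,  0.08,  0.06, -0.05, -0.07, -0.02]), 'effort': array([-0.000e+00, -4.276e+01, -2.106e+01, -2.000e-02,  8.000e-02,
       -0.000e+00]), 'ee_pos': array([528.52, 231.78,  92.83]), 'ee_rot': array([180.  ,  -0.  , 106.05]), 'force': array([ 0.16,  0.62, -0.32]), 'torque': array([ 0.09, -0.  ,  0.04]), 'gripper_width': np.float64(0.42)}
```

```bash
python3 - <<'E'
from h import *
im,P=grab('wrist','w3.png')
im2,P2=grab('top','t3.png');im3,P3=grab('scene','s3.png')
a=cv2.resize(im2[180:280,190:300],None,fx=3.6,fy=3.6,interpolation=cv2.INTER_CUBIC)
b=cv2.resize(im3[260:360,300:410],None,fx=3.6,fy=3.6,interpolation=cv2.INTER_CUBIC)
cv2.imwrite('pics/z4.png',np.hstack([a,b])[:,:,::-1])
E
```

```text
(no output)
```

View pics/w3.png

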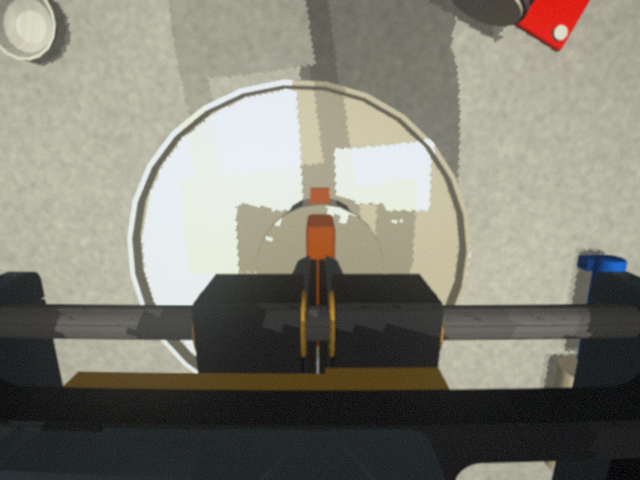

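View pics/z4.png

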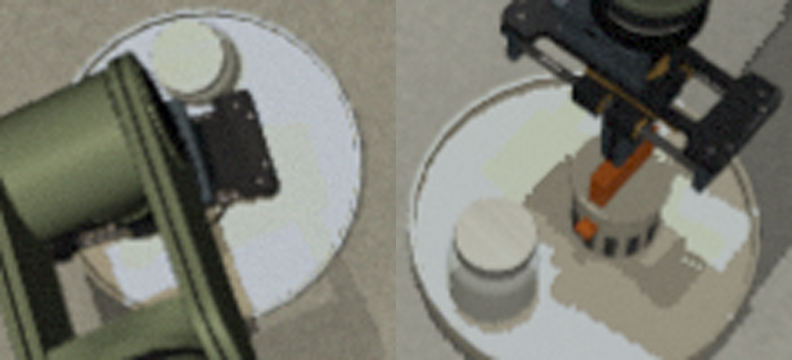

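```bash
python3 - <<'E'
from h import *
def proj(P,X):
    T=np.linalg.inv(np.array(P['pose']));f=240/np.tan(np.radians(P['fov_y'])/2)
    K=np.array([[f,0,P['cx']],[0,f,P['cy']],[0,0,1]])
    p,_=cv2.projectPoints(np.array(X,float).reshape(-1,1,3),cv2.Rodrigues(T[:3,:3])[0],T[:3,3],K,np.array([P['k1'],0,0,0,0]));return p[:,0]
st=env.state();print(st['ee_pos'])
X=[st['ee_pos'],st['ee_pos']+[0,0,19],[528,232.4,127],[528,232.4,17]]
for n,o in (('scene',(300,260)),('top',(190,180)),('wrist',(0,0))):
    p=proj(env.camera_params(n),X);print(n,p.round(1).tolist(),((p-o)*3.6+([396,0] if n=='scene' else 0)).round().tolist())
im=cv2.imread('pics/s3.png')
cv2.imwrite('pics/z5.png',cv2.resize(im[255:345,335:425],(800,600) if 0 else (600,600),interpolation=cv2.INTER_CUBIC))
im=cv2.imread('pics/w3.png')
cv2.imwrite('pics/z6.png',cv2.resize(im[170:350,220:420],(660,594),interpolation=cv2.INTER_CUBIC))
E
```

```text
[528.51408271 231.79651244  92.75980599]
scene [[362.9, 307.1], [363.5, 303.5], [364.3, 300.5], [360.8, 321.1]] [[622.0, 170.0], [625.0, 156.0], [628.0, 146.0], [615.0, 220.0]]
top [[240.4, 231.4], [239.2, 231.0], [238.1, 231.0], [244.5, 232.9]] [[181.0, 185.0], [177.0, 184.0], [173.0, 183.0], [196.0, 190.0]]
wrist [[318.1, 268.1], [318.2, 279.6], [319.7, 289.8], [318.9, 236.2]] [[1145.0, 965.0], [1145.0, 1006.0], [1151.0, 1043.0], [1148.0, 850.0]]
```

View pics/z5.png

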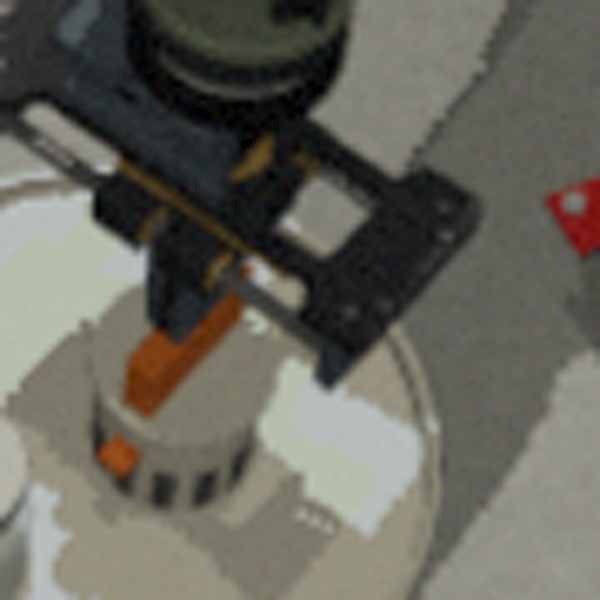

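View pics/z6.png

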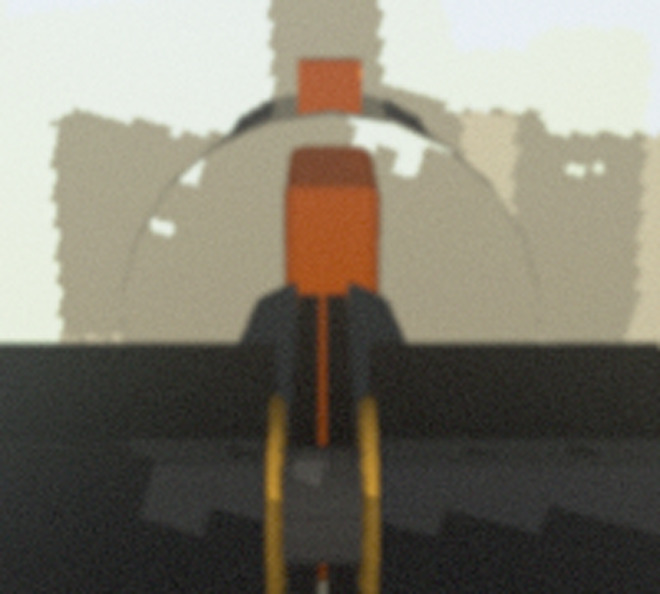

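```bash
cat >> h.py <<'E'
def proj(P,X):
    T=np.linalg.inv(np.array(P['pose']));f=240/np.tan(np.radians(P['fov_y'])/2)
    K=np.array([[f,0,P['cx']],[0,f,P['cy']],[0,0,1]])
    p,_=cv2.projectPoints(np.array(X,float).reshape(-1,1,3),cv2.Rodrigues(T[:3,:3])[0],T[:3,3],K,np.array([P['k1'],0,0,0,0]));return p[:,0]
E
python3 - <<'E'
from h import *
st=env.state();P=env.camera_params('wrist')
u=np.array([np.cos(np.radians(16)),np.sin(np.radians(16)),0]);c=np.array([528,232.5,72.]);v=np.array([-u[1],u[0],0])
X={'nearTop':c-32*u+[0,0,55],'nearBot':c-32*u+[0,0,21],'nearTopL':c-32*u+7*v+[0,0,55],'nearTopR':c-32*u-7*v+[0,0,55],'lugOut':c-43*u+[0,0,-4],'flangenear':c-37*u+[0,0,21],'flL':c+37*v+[0,0,21],'rimnear':None}
X.pop('rimnear')
for k,x in X.items(): print(k,proj(P,x).round(1), proj(P,x-[0,0,34]).round(1))
E
```

```text
nearTop [[320.1 226.2]] [[319.7 213.2]]
nearBot [[319.7 213.2]] [[319.4 203.7]]
nearTopL [[335.  226.2]] [[332.2 213.2]]
nearTopR [[305.2 226.2]] [[307.1 213.2]]
lugOut [[319.5 188.2]] [[319.2 182.7]]
flangenear [[319.7 204.3]] [[319.4 196. ]]
flL [[383.4 267.7]] [[374.7 251.4]]
```

The projection confirms the handle is at the expected spot: top edge at row 226, lug at row 188. But the fingers closed to 0 around it with no contact force. I'll open and re-close gently to see whether there is any contact.

drive_tool(
  motion=[
    [[0,0,0.001],[0,0,0]],
    [[0,0,0.001],[0,0,0]],
    [[0,0,0.001],[0,0,0]],
    [[0,0,0],[0,0,0]],
    [[0,0,0],[0,0,0]],
    [[0,0,0],[0,0,0]],
    [[0,0,0],[0,0,0]],
    [[0,0,0],[0,0,0]],
    [[0,0,0],[0,0,0]],
    [[0,0,0],[0,0,0]],
  ],
  claw=0.35,
  force=12,
)

```text
time_s: 7.17
ee_pos: [528.5, 231.8, 95.7]
ee_rot: [-180.0, -0.0, 106.1]
force: [-0.2, -0.5, -0.2]
gripper_width: 31.6
```

drive_tool(
  motion=[
    [[0,0,0],[0,0,0]],
    [[0,0,0],[0,0,0]],
    [[0,0,0],[0,0,0]],
    [[0,0,0],[0,0,0]],
    [[0,0,0],[0,0,0]],
    [[0,0,0],[0,0,0]],
    [[0,0,0],[0,0,0]],
    [[0,0,0],[0,0,0]],
    [[0,0,0],[0,0,0]],
    [[0,0,0],[0,0,0]],
  ],
  claw=0,
  force=12,
)

```text
time_s: 8.0
ee_pos: [528.5, 231.8, 95.8]
ee_rot: [180.0, -0.0, 106.1]
force: [-0.1, 0.4, -0.1]
gripper_width: 0.1
```

```bash
python3 - <<'E'
from h import *
im,P=grab('wrist','w4.png')
st=env.state();print({k:np.round(v,2) for k,v in st.items()})
cv2.imwrite('pics/z7.png',cv2.resize(im[170:350,220:420],(660,594),interpolation=cv2.INTER_CUBIC)[:,:,::-1])
E
```

```text
{'time_s': np.float64(8.05), 'qpos': array([ 2.254e+01,  2.206e+01,  9.636e+01,  1.000e-02,  6.158e+01,
       -8.352e+01]), 'qvel': array([ 0.02,  0.01, -0.  , -0.01,  0.01, -0.05]), 'effort': array([ 0.000e+00, -4.266e+01, -2.113e+01, -2.000e-02,  8.000e-02,
        0.000e+00]), 'ee_pos': array([528.51, 231.82,  95.78]), 'ee_rot': array([180.  ,  -0.  , 106.06]), 'force': array([ 0.14,  0.4 , -0.05]), 'torque': array([0.02, 0.01, 0.03]), 'gripper_width': np.float64(0.36)}
```

View pics/z7.png

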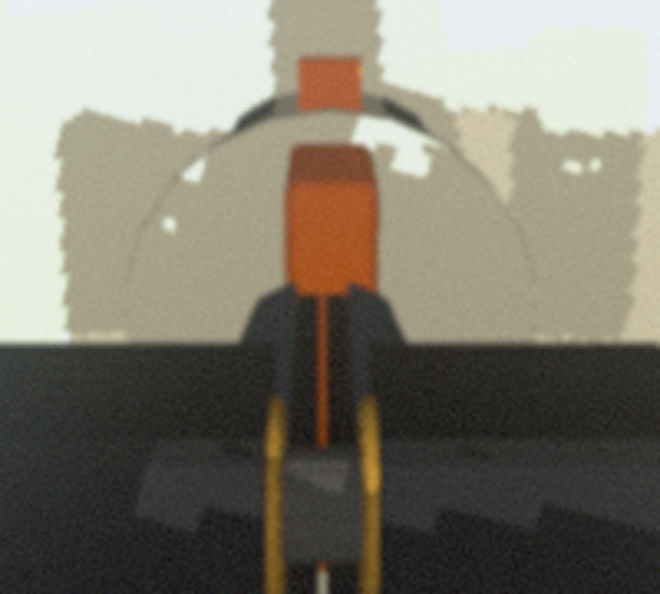

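Fingers appear to overlap the handle without any contact. I'll do a light probe: lower a few mm to see whether the flange top (z 93) pushes back.

drive_tool(
  motion=[
    [[0,0,-0.003],[0,0,0]],
    [[0,0,-0.003],[0,0,0]],
    [[0,0,-0.003],[0,0,0]],
    [[0,0,0],[0,0,0]],
    [[0,0,0],[0,0,0]],
    [[0,0,0],[0,0,0]],
    [[0,0,0],[0,0,0]],
    [[0,0,0],[0,0,0]],
    [[0,0,0],[0,0,0]],
    [[0,0,0],[0,0,0]],
  ],
)

```text
time_s: 8.88
ee_pos: [529.1, 232.1, 90.5]
ee_rot: [179.8, -0.0, 106.1]
force: [-5.5, -1.8, 20.1]
gripper_width: 0.5
```

```bash
python3 - <<'E'
from h import *
im,P=grab('wrist','w5.png')
im3,P3=grab('scene','s5.png')
st=env.state();print({k:np.round(v,2) for k,v in st.items()})
cv2.imwrite('pics/z8.png',np.hstack([cv2.resize(im[170:350,220:420],(440,396)),cv2.resize(im3[260:350,330:420],(356,396),interpolation=cv2.INTER_CUBIC)])[:,:,::-1])
E
```

```text
{'time_s': np.float64(8.98), 'qpos': array([ 2.254e+01,  2.229e+01,  9.684e+01,  1.000e-02,  6.069e+01,
       -8.352e+01]), 'qvel': array([ 0.  , -0.02,  0.03,  0.  , -0.1 , -0.06]), 'effort': array([-3.000e-02, -3.131e+01, -1.695e+01, -3.000e-02, -1.830e+00,
        0.000e+00]), 'ee_pos': array([529.13, 232.06,  90.49]), 'ee_rot': array([ 1.7982e+02, -3.0000e-02,  1.0606e+02]), 'force': array([-5.19, -1.39, 20.51]), 'torque': array([-0.36,  1.07, -0.02]), 'gripper_width': np.float64(0.71)}
```

View pics/z8.png

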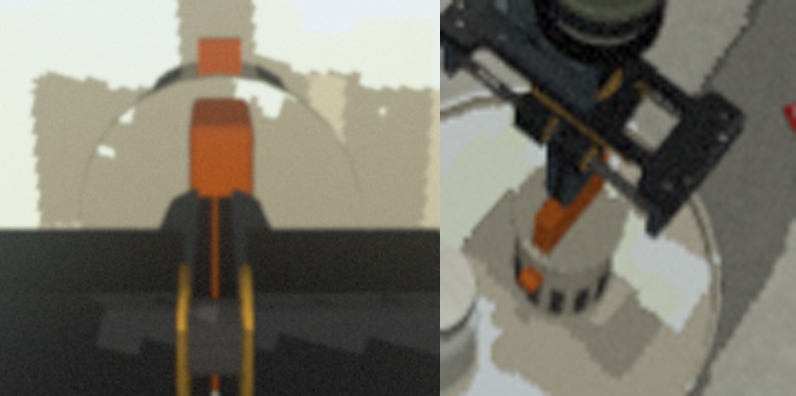

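The probe met 20 N at the flange top (z≈91), but the handle gives the jaws nothing to hold in any of three closes. The flange (74 mm, jaws open to 91 mm) does make contact, so I'll grip it by the fingertips. The jaws stay across the handle, which keeps them clear of the lugs.

drive_tool(
  motion=[
    [[0,0,0.006],[0,0,0]],
    [[0,0,0.006],[0,0,0]],
    [[-0.0003,0.0008,0],[0,0,0]],
    [[0,0,0],[0,0,0]],
    [[0,0,0],[0,0,0]],
    [[0,0,0],[0,0,0]],
    [[0,0,0],[0,0,0]],
    [[0,0,0],[0,0,0]],
    [[0,0,0],[0,0,0]],
    [[0,0,0],[0,0,0]],
  ],
  claw=1,
  force=50,
)

```text
time_s: 9.82
ee_pos: [528.2, 232.5, 98.6]
ee_rot: [-180.0, -0.0, 106.1]
force: [1.1, -0.3, 0.0]
gripper_width: 64.0
```

drive_tool(
  motion=[
    [[0,0,0],[0,0,0]],
    [[0,0,0],[0,0,0]],
    [[0,0,0],[0,0,0]],
    [[0,0,0],[0,0,0]],
    [[0,0,0],[0,0,0]],
    [[0,0,-0.005],[0,0,0]],
    [[0,0,-0.005],[0,0,0]],
    [[0,0,-0.005],[0,0,0]],
    [[0,0,0],[0,0,0]],
    [[0,0,0],[0,0,0]],
  ],
)

```text
time_s: 10.65
ee_pos: [527.8, 232.4, 83.1]
ee_rot: [-179.9, 0.0, 106.1]
force: [-0.8, -0.7, 0.1]
gripper_width: 91.2
```

```bash
python3 - <<'E'
from h import *
im,P=grab('wrist','w6.png')
st=env.state();print({k:np.round(v,2) for k,v in st.items() if k not in('qpos','effort')})
E
```

```text
{'time_s': np.float64(10.7), 'qvel': array([-0.13, -0.33, -0.47,  0.04,  0.15, -0.14]), 'ee_pos': array([528.13, 232.56,  83.49]), 'ee_rot': array([-179.97,   -0.  ,  106.06]), 'force': array([-0.05, -0.41,  0.13]), 'torque': array([0.06, 0.  , 0.02]), 'gripper_width': np.float64(91.0)}
```

View pics/w6.png

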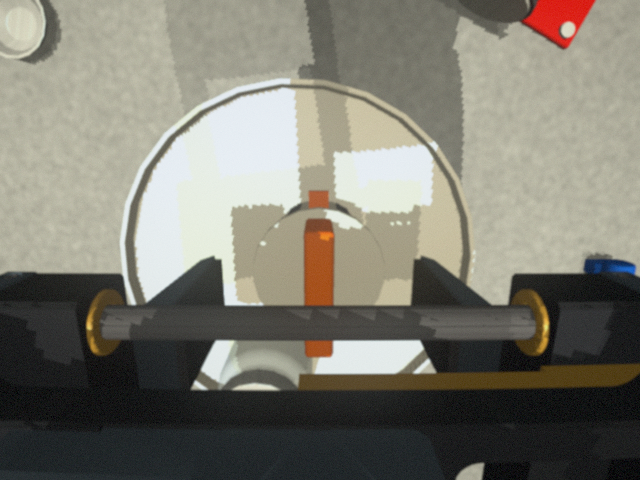

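The fingers straddle the flange, centred on the handle (columns 305–333). The jar at (258,370) is well clear. I'll close on the flange.

drive_tool(
  motion=[
    [[0,0,0],[0,0,0]],
    [[0,0,0],[0,0,0]],
    [[0,0,0],[0,0,0]],
    [[0,0,0],[0,0,0]],
    [[0,0,0],[0,0,0]],
    [[0,0,0],[0,0,0]],
    [[0,0,0],[0,0,0]],
    [[0,0,0],[0,0,0]],
    [[0,0,0],[0,0,0]],
    [[0,0,0],[0,0,0]],
  ],
  claw=0,
  force=50,
)

```text
time_s: 11.53
ee_pos: [528.2, 232.6, 83.7]
ee_rot: [-180.0, -0.0, 106.1]
force: [-0.1, -0.0, -0.2]
gripper_width: 27.5
```

```bash
python3 - <<'E'
from h import *
im,P=grab('wrist','w7.png');im3,_=grab('scene','s7.png')
st=env.state();print({k:np.round(v,2) for k,v in st.items() if k not in('qpos','effort')})
cv2.imwrite('pics/z9.png',np.hstack([cv2.resize(im[170:400,200:440],(440,420)),cv2.resize(im3[260:350,330:410],(360,420),interpolation=cv2.INTER_CUBIC)])[:,:,::-1])
E
```

```text
{'time_s': np.float64(11.63), 'qvel': array([ 0.13,  0.08, -0.04, -0.03,  0.02,  0.02]), 'ee_pos': array([528.23, 232.6 ,  83.79]), 'ee_rot': array([ 1.8000e+02, -1.0000e-02,  1.0605e+02]), 'force': array([-0.33,  0.66, -0.06]), 'torque': array([ 0.06,  0.02, -0.  ]), 'gripper_width': np.float64(19.57)}
```

View pics/z9.png

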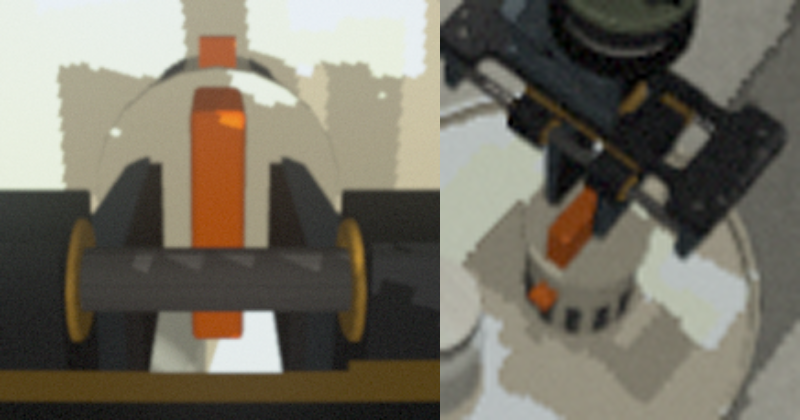

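Opening reads 19.6 and is still falling, even inside the 74 mm flange. So the jaws don't stop on the filter sideways either. I'll lift a little to see whether anything is carried.

drive_tool(
  motion=[
    [[0,0,0],[0,0,0]],
    [[0,0,0],[0,0,0]],
    [[0,0,0],[0,0,0]],
    [[0,0,0.003],[0,0,0]],
    [[0,0,0.004],[0,0,0]],
    [[0,0,0.005],[0,0,0]],
    [[0,0,0.005],[0,0,0]],
    [[0,0,0.005],[0,0,0]],
    [[0,0,0],[0,0,0]],
    [[0,0,0],[0,0,0]],
  ],
)

```text
time_s: 12.47
ee_pos: [528.5, 232.7, 106.3]
ee_rot: [179.9, -0.0, 106.1]
force: [0.0, 0.5, -2.5]
gripper_width: 13.4
```

```bash
python3 - <<'E'
from h import *
im,P=grab('wrist','w8.png');im3,_=grab('scene','s8.png')
st=env.state();print({k:np.round(v,2) for k,v in st.items() if k not in('qpos','effort')})
cv2.imwrite('pics/z10.png',np.hstack([cv2.resize(im[170:400,200:440],(440,420)),cv2.resize(im3[260:350,330:410],(360,420),interpolation=cv2.INTER_CUBIC)])[:,:,::-1])
E
```

```text
{'time_s': np.float64(12.57), 'qvel': array([ 0.05,  0.21,  0.21, -0.07, -0.01, -0.04]), 'ee_pos': array([528.02, 232.53, 105.64]), 'ee_rot': array([-179.98,   -0.  ,  106.06]), 'force': array([-0.8 ,  0.4 , -2.42]), 'torque': array([ 0.08,  0.01, -0.04]), 'gripper_width': np.float64(13.88)}
```

View pics/z10.png

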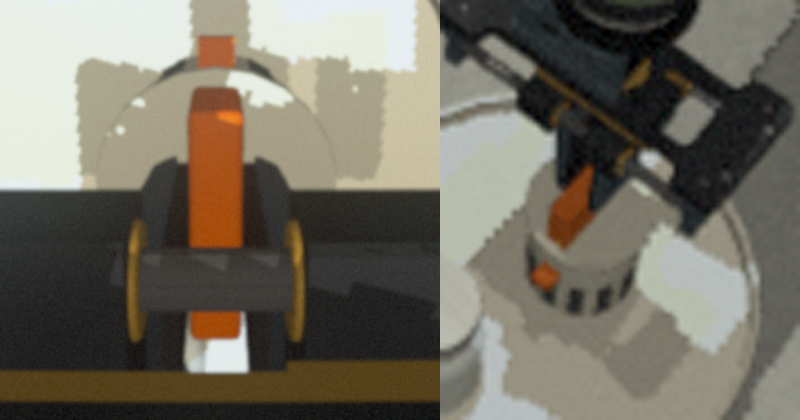

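Now it is gripped: width 13.9 mm, force −2.4 N (about 0.2 kg), and the filter rose with the hand. TCP is about filter centre + 12 mm. I'll carry it to a pose where the wrist camera sees the ring.

drive_tool(
  motion=[
    [[0,0,0.01],[0,0,0]],
    [[0,0,0.02],[0,0,0]],
    [[0,-0.005,0.02],[0,0,0]],
    [[0,-0.012,0.02],[0,0,0]],
    [[0.003,-0.02,0.02],[0,0,0]],
    [[0.005,-0.028,0.015],[0,0,0]],
    [[0.005,-0.033,0.01],[0,0,0]],
    [[0.005,-0.033,0.01],[0,0,0]],
    [[0.005,-0.033,0],[0,0,0]],
    [[0.005,-0.033,0],[0,0,0]],
  ],
  force=60,
)

```text
time_s: 13.4
ee_pos: [556.6, 34.1, 232.3]
ee_rot: [179.9, 0.0, 106.1]
force: [0.5, 0.6, -2.8]
gripper_width: 12.9
```

drive_tool(
  motion=[
    [[0.006,-0.033,0],[0,0,0]],
    [[0.006,-0.033,0],[0,0,0]],
    [[0.006,-0.033,0],[0,0,0]],
    [[0.006,-0.033,0],[0,0,0]],
    [[0.006,-0.03,0],[0,0,0]],
    [[0.006,-0.02,0],[0,0,0]],
    [[0.005,-0.01,0],[0,0,0]],
    [[0,-0.005,0],[0,0,0]],
    [[0,0,0],[0,0,0]],
    [[0,0,0],[0,0,0]],
  ],
)

```text
time_s: 14.23
ee_pos: [596.9, -160.3, 230.8]
ee_rot: [-180.0, -0.1, 106.1]
force: [-0.0, 0.6, -2.1]
gripper_width: 13.3
```

```bash
python3 - <<'E'
from h import *
im,P=grab('wrist','w9.png');im2,_=grab('top','t9.png')
st=env.state();print({k:np.round(v,2) for k,v in st.items() if k not in('qpos','effort')})
np.save('P9.npy',np.array(P['pose']))
E
```

```text
{'time_s': np.float64(14.33), 'qvel': array([ 0.11, -0.07, -0.02, -0.29, -0.23, -0.13]), 'ee_pos': array([ 596.97, -159.89,  231.01]), 'ee_rot': array([ 1.8000e+02, -4.0000e-02,  1.0614e+02]), 'force': array([-0.18,  0.52, -2.23]), 'torque': array([ 0.05,  0.09, -0.02]), 'gripper_width': np.float64(13.5)}
```

View pics/w9.png

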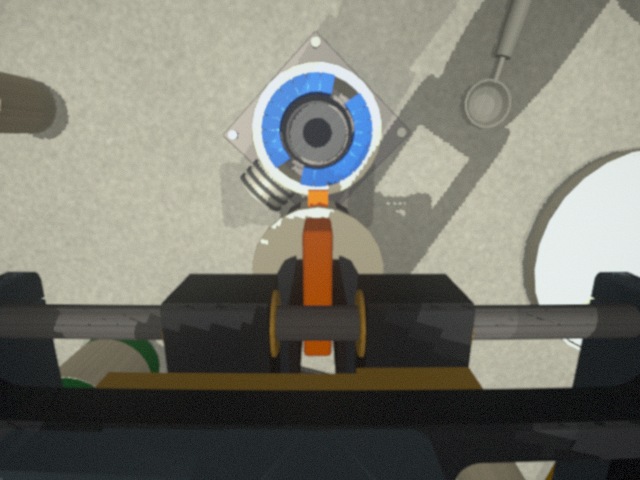

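The ring is centred near (318,128) with slots at about (346,92) and (295,168). The filter hangs in hand with its handle along column 318. I'll measure the ring precisely.

```bash
python3 - <<'E'
from h import *
im=cv2.imread('pics/w9.png')[:,:,::-1].copy();P=env.camera_params('wrist');P['pose']=np.load('P9.npy')
o,b=masks(im);b[200:]=0;b[:,:230]=0;b[:,410:]=0
p=onz(P,np.argwhere(b)[:,::-1],81);(c,r)=cv2.minEnclosingCircle(p.astype(np.float32));print('outer',c,r)
c=np.array(c)
# circle least squares on outer contour
for it in range(2):
    d=p-c;rr=np.hypot(*d.T);a=np.degrees(np.arctan2(d[:,1],d[:,0]))
    bi=((a+180)//6).astype(int);e=[p[bi==k][np.argmax(rr[bi==k])] for k in range(60) if (bi==k).sum()>5]
    e=np.array(e);q=np.linalg.lstsq(np.c_[2*e,np.ones(len(e))],(e**2).sum(1),rcond=None)[0];c=q[:2]
print('lsq',c,np.sqrt(q[2]+c@c))
d=p-c;rr=np.hypot(*d.T);s=(rr>37)&(rr<43)
h,_=np.histogram(np.degrees(np.arctan2(d[s,1],d[s,0])),bins=180,range=(-180,180))
z=np.where(h<=1)[0]*2-179;print(z)
h2,_=np.histogram(np.degrees(np.arctan2(d[s,1],d[s,0])),bins=180,range=(-180,180));print(h2[70:95],h2[160:],h2[:5])
# white rim
g=im.min(2)>215
g[:50]=0;g[205:]=0;g[:,:240]=0;g[:,400:]=0
for s_,c_,l in comps(g.astype(np.uint8),200):
    pw=onz(P,np.argwhere(l)[:,::-1],81);print('white',s_,cv2.minEnclosingCircle(pw.astype(np.float32)))
# filter in hand: handle rows
o[:, :290]=0;o[:,345:]=0
for r in (222,226,235,250,262): 
    cc=np.flatnonzero(o[r]);print(r,cc.min(),cc.max())
st=env.state();T=tcpT(st);u=-T[:3,1]  # tool -y side toward camera
C=np.load('C.npy');print('u',u)
base=T[:3,3]
for dz in (43.3,):
  for off in(-32,):
    top=base+np.array([0,0,dz]);print(proj(P,top-32*T[:3,1]*1),proj(P,top+32*T[:3,1]))
E
```

```text
outer (518.8395385742188, -183.72348022460938) 50.5230598449707
lsq [ 518.74144278 -183.80742626] 50.273585573398776
[-29 -27 -25 -23 -21 -19 -17 -15 -13 -11  -9  -7  -5 151 153 155 157 159
 161 163 165 167 169 171 173]
[10  9 10 10  8  0  0  0  0  0  0  0  0  0  0  0  0  1  8 10 10 10  9 10
 10] [12 10 11 12  5  0  0  0  0  0  0  0  0  0  0  0  0  3 11 11] [12 10 12 11 10]
white [ 252   62  129  131 2401] ((518.431640625, -184.27377319335938), 58.86418151855469)
222 306 329
226 305 330
235 303 331
250 303 331
262 302 332
u [-9.60595574e-01 -2.77949892e-01 -3.80190257e-05]
[[319.05685802 231.53561668]] [[319.05975774 358.71556671]]
```

drive_tool(
  motion=[
    [[-0.006,-0.002,0],[0,0,-0.06]],
    [[-0.012,-0.004,-0.006],[0,0,-0.06]],
    [[-0.014,-0.004,-0.01],[0,0,-0.06]],
    [[-0.014,-0.004,-0.01],[0,0,-0.06]],
    [[-0.014,-0.004,-0.01],[0,0,-0.06]],
    [[-0.0105,-0.003,-0.01],[0,0,-0.06]],
    [[-0.008,-0.0014,-0.01],[0,0,-0.06]],
    [[0,0,-0.005],[0,0,-0.06]],
    [[0,0,0],[0,0,-0.06]],
    [[0,0,0],[0,0,-0.043]],
  ],
)

```text
time_s: 15.17
ee_pos: [518.2, -182.5, 169.8]
ee_rot: [-180.0, -0.0, 72.6]
force: [0.7, -0.8, -2.1]
gripper_width: 13.0
```

```bash
python3 - <<'E'
from h import *
env.grab_frame('wrist')
im3,_=grab('scene','s10.png');im2,_=grab('top','t10.png');im,_=grab('wrist','w10.png')
st=env.state();print({k:np.round(v,2) for k,v in st.items() if k not in('qpos','effort')})
cv2.imwrite('pics/z11.png',np.hstack([cv2.resize(im2[180:280,340:440],(400,400),interpolation=cv2.INTER_CUBIC),cv2.resize(im3[160:260,230:330],(400,400),interpolation=cv2.INTER_CUBIC)])[:,:,::-1])
E
```

```text
{'time_s': np.float64(15.37), 'qvel': array([-0.27,  0.18, -0.15,  0.06, -0.01,  0.12]), 'ee_pos': array([ 518.82, -183.03,  170.11]), 'ee_rot': array([ 1.7997e+02, -1.0000e-02,  7.2780e+01]), 'force': array([-0.54,  0.14, -2.56]), 'torque': array([-0.01, -0.02, -0.01]), 'gripper_width': np.float64(13.34)}
```

View pics/z11.png

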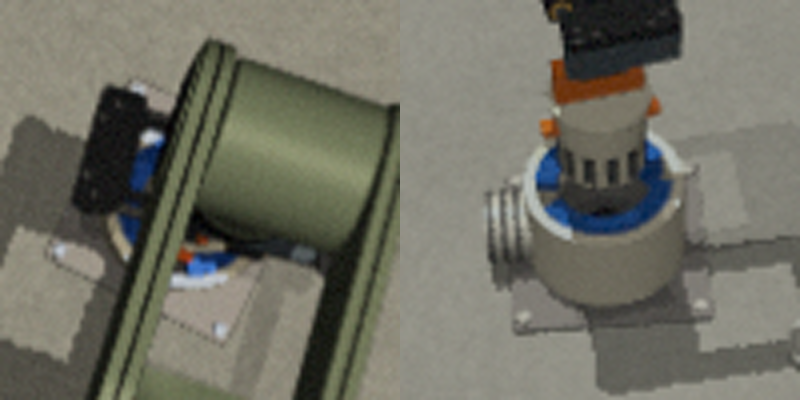

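View pics/w10.png

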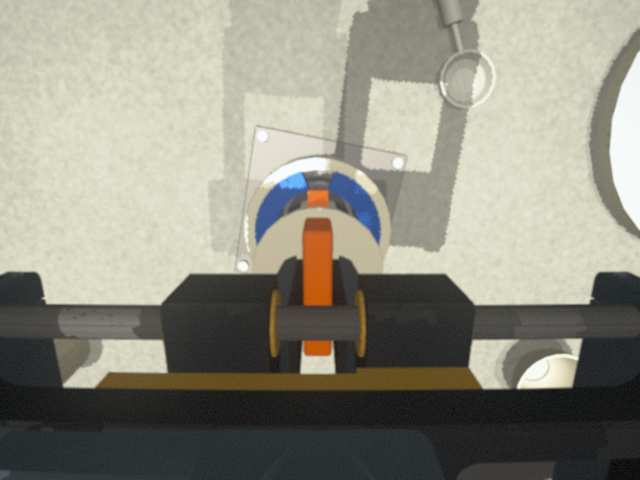

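Slot gap (columns 305–331, row 180) lies right in line with the lug (308–328, row 197), so alignment is good. I'll descend.

drive_tool(
  motion=[
    [[0,0,-0.005],[0,0,0]],
    [[0,0,-0.007],[0,0,0]],
    [[0,0,-0.007],[0,0,0]],
    [[0,0,-0.006],[0,0,0]],
    [[0,0,-0.006],[0,0,0]],
    [[0,0,-0.005],[0,0,0]],
    [[0,0,-0.005],[0,0,0]],
    [[0,0,-0.005],[0,0,0]],
    [[0,0,-0.002],[0,0,0]],
    [[0,0,0],[0,0,0]],
  ],
)

```text
time_s: 16.2
ee_pos: [518.4, -183.7, 121.1]
ee_rot: [-179.9, -0.0, 72.7]
force: [0.3, 0.2, -2.4]
gripper_width: 13.4
```

drive_tool(
  motion=[
    [[0,0,-0.004],[0,0,0]],
    [[0,0,-0.004],[0,0,0]],
    [[0,0,-0.003],[0,0,0]],
    [[0,0,-0.003],[0,0,0]],
    [[0,0,-0.003],[0,0,0]],
    [[0,0,-0.003],[0,0,0]],
    [[0,0,-0.002],[0,0,0]],
    [[0,0,0],[0,0,0]],
    [[0,0,0],[0,0,0]],
    [[0,0,0],[0,0,0]],
  ],
)

```text
time_s: 17.03
ee_pos: [518.9, -183.8, 99.9]
ee_rot: [180.0, -0.0, 72.6]
force: [0.0, -0.3, -2.3]
gripper_width: 13.7
```

drive_tool(
  motion=[
    [[0,0,-0.002],[0,0,0]],
    [[0,0,-0.002],[0,0,0]],
    [[0,0,-0.002],[0,0,0]],
    [[0,0,-0.002],[0,0,0]],
    [[0,0,0],[0,0,0]],
    [[0,0,0],[0,0,0]],
    [[0,0,0],[0,0,0]],
    [[0,0,0],[0,0,0]],
    [[0,0,0],[0,0,0]],
    [[0,0,0],[0,0,0]],
  ],
)

```text
time_s: 17.87
ee_pos: [519.5, -184.0, 92.9]
ee_rot: [179.9, -0.0, 72.6]
force: [-1.1, 0.5, 6.6]
gripper_width: 13.6
```

Force rose by 9 N, which puts the spring about 6 mm down, so the lugs are in the slots. I'll keep pushing to about −7.5 mm.

drive_tool(
  motion=[
    [[0,0,-0.002],[0,0,0]],
    [[0,0,-0.002],[0,0,0]],
    [[0,0,-0.002],[0,0,0]],
    [[0,0,-0.002],[0,0,0]],
    [[0,0,-0.001],[0,0,0]],
    [[0,0,0],[0,0,0]],
    [[0,0,0],[0,0,0]],
    [[0,0,0],[0,0,0]],
    [[0,0,0],[0,0,0]],
    [[0,0,0],[0,0,0]],
  ],
)

```text
time_s: 18.7
ee_pos: [519.6, -184.1, 84.7]
ee_rot: [179.8, -0.0, 72.7]
force: [-1.4, 0.9, 10.9]
gripper_width: 13.5
```

```bash
python3 - <<'E'
from h import *
st=env.state();print({k:np.round(v,2) for k,v in st.items() if k not in('effort')})
E
```

```text
{'time_s': np.float64(18.7), 'qpos': array([-2.0710e+01,  2.0430e+01,  1.0081e+02,  1.0000e-02,  5.8600e+01,
       -9.3370e+01]), 'qvel': array([-0.08,  0.04, -0.02, -0.04, -0.01,  0.02]), 'ee_pos': array([ 519.63, -184.07,   84.7 ]), 'ee_rot': array([179.83,  -0.  ,  72.65]), 'force': array([-1.44,  0.91, 10.87]), 'torque': array([ 0.28,  0.48, -0.  ]), 'gripper_width': np.float64(13.49)}
```

Centre is about −8.3 mm by both height and spring force, so it is free to turn. I'll turn clockwise.

drive_tool(
  motion=[
    [[0,0,0],[0,0,-0.04]],
    [[0,0,0],[0,0,-0.07]],
    [[0,0,0],[0,0,-0.07]],
    [[0,0,0],[0,0,-0.07]],
    [[0,0,0],[0,0,-0.07]],
    [[0,0,0],[0,0,-0.07]],
    [[0,0,0],[0,0,-0.07]],
    [[0,0,0],[0,0,-0.07]],
    [[0,0,0],[0,0,-0.07]],
    [[0,0,0],[0,0,-0.04]],
  ],
)

```text
time_s: 19.53
ee_pos: [520.3, -184.5, 84.9]
ee_rot: [179.8, -0.1, 35.8]
force: [-0.6, -0.4, 11.0]
gripper_width: 13.5
```

```bash
python3 - <<'E'
from h import *
st=env.state();print({k:np.round(v,2) for k,v in st.items() if k not in('effort')})
E
```

```text
{'time_s': np.float64(19.53), 'qpos': array([-2.0710e+01,  2.0430e+01,  1.0077e+02, -2.0000e-02,  5.8530e+01,
       -5.6540e+01]), 'qvel': array([ 0.000e+00,  3.000e-02,  1.000e-02,  2.600e-01, -9.000e-02,
        2.537e+01]), 'ee_pos': array([ 520.3 , -184.53,   84.94]), 'ee_rot': array([ 1.7977e+02, -1.3000e-01,  3.5840e+01]), 'force': array([-0.56, -0.38, 10.99]), 'torque': array([0.05, 0.28, 0.12]), 'gripper_width': np.float64(13.48)}
```

drive_tool(
  motion=[
    [[0,0,0],[0,0,-0.03]],
    [[0,0,0],[0,0,-0.03]],
    [[0,0,0],[0,0,-0.03]],
    [[0,0,0],[0,0,-0.03]],
    [[0,0,0],[0,0,-0.03]],
    [[0,0,0],[0,0,-0.03]],
    [[0,0,0],[0,0,-0.02]],
    [[0,0,0],[0,0,-0.02]],
    [[0,0,0],[0,0,0]],
    [[0,0,0],[0,0,0]],
  ],
)

```text
time_s: 20.37
ee_pos: [520.3, -184.5, 84.9]
ee_rot: [179.8, -0.2, 23.6]
force: [-0.1, 0.6, 10.9]
gripper_width: 13.4
```

```bash
python3 - <<'E'
from h import *
st=env.state();print({k:np.round(v,2) for k,v in st.items() if k not in('effort')})
E
```

```text
{'time_s': np.float64(20.37), 'qpos': array([-2.0680e+01,  2.0430e+01,  1.0077e+02, -6.0000e-02,  5.8520e+01,
       -4.4250e+01]), 'qvel': array([ 0.06,  0.06, -0.03,  0.04, -0.01, -0.  ]), 'ee_pos': array([ 520.34, -184.53,   84.92]), 'ee_rot': array([ 1.7977e+02, -1.6000e-01,  2.3600e+01]), 'force': array([-0.08,  0.58, 10.91]), 'torque': array([0.16, 0.25, 1.07]), 'gripper_width': np.float64(13.44)}
```

Stop found at 0.856 rad with 1.07 N·m. Now I'll ease up into the notches.

drive_tool(
  motion=[
    [[0,0,0.001],[0,0,0]],
    [[0,0,0.001],[0,0,0.01]],
    [[0,0,0.001],[0,0,0.01]],
    [[0,0,0.001],[0,0,0]],
    [[0,0,0.001],[0,0,0]],
    [[0,0,0.001],[0,0,0]],
    [[0,0,0.001],[0,0,0]],
    [[0,0,0.001],[0,0,0]],
    [[0,0,0.001],[0,0,0]],
    [[0,0,0],[0,0,0]],
  ],
)

```text
time_s: 21.2
ee_pos: [519.6, -184.1, 91.7]
ee_rot: [179.9, -0.1, 24.5]
force: [4.4, -0.7, -1.6]
gripper_width: 13.3
```

```bash
python3 - <<'E'
from h import *
st=env.state();print({k:np.round(v,2) for k,v in st.items() if k not in('effort')})
E
```

```text
{'time_s': np.float64(21.2), 'qpos': array([-2.0710e+01,  2.0070e+01,  1.0021e+02,  2.0000e-02,  5.9620e+01,
       -4.5240e+01]), 'qvel': array([ 0.01, -0.02, -0.05,  0.08,  0.09,  0.03]), 'ee_pos': array([ 519.59, -184.06,   91.74]), 'ee_rot': array([ 1.7994e+02, -8.0000e-02,  2.4520e+01]), 'force': array([ 4.44, -0.72, -1.64]), 'torque': array([-0.34, -0.95,  0.65]), 'gripper_width': np.float64(13.34)}
```

Upward force is gone while the spring is still compressed, so the lugs are catching in the notches. I'll let go.

drive_tool(
  motion=[
    [[0,0,0],[0,0,0]],
    [[0,0,0],[0,0,0]],
    [[0,0,0],[0,0,0]],
    [[0,0,0],[0,0,0]],
    [[0,0,0],[0,0,0]],
    [[0,0,0],[0,0,0]],
    [[0,0,0],[0,0,0]],
    [[0,0,0.002],[0,0,0]],
    [[0,0,0.005],[0,0,0]],
    [[0,0,0.01],[0,0,0]],
  ],
  claw=0.5,
)

```text
time_s: 22.03
ee_pos: [517.9, -183.5, 108.4]
ee_rot: [-179.9, 0.1, 24.5]
force: [-0.2, 0.3, 0.2]
gripper_width: 45.8
```

drive_tool(
  motion=[
    [[0,0,0.015],[0,0,0]],
    [[0,0,0.02],[0,0,0]],
    [[0,0,0.03],[0,0,0]],
    [[0,0,0.03],[0,0,0]],
    [[0.02,0,0.02],[0,0,0]],
    [[0.03,0,0],[0,0,0]],
    [[0.03,0,0],[0,0,0]],
    [[0.01,0,0],[0,0,0]],
    [[0,0,0],[0,0,0]],
    [[0,0,0],[0,0,0]],
  ],
)

```text
time_s: 22.87
ee_pos: [607.9, -183.6, 223.5]
ee_rot: [-179.9, 0.1, 24.5]
force: [-0.9, 0.0, 0.1]
gripper_width: 45.7
```

```bash
python3 - <<'E'
from h import *
im,P=grab('wrist','w12.png');np.save('P12.npy',np.array(P['pose']));im3,_=grab('scene','s12.png')
st=env.state();print({k:np.round(v,2) for k,v in st.items() if k not in('effort')})
cv2.imwrite('pics/z12.png',np.hstack([cv2.resize(im,(480,360))[:,:],cv2.resize(im3[170:260,240:320],(320,360),interpolation=cv2.INTER_CUBIC)])[:,:,::-1])
E
```

```text
{'time_s': np.float64(22.97), 'qpos': array([-1.787e+01,  2.256e+01,  7.650e+01, -1.000e-02,  8.101e+01,
       -4.238e+01]), 'qvel': array([-0.11, -0.56,  0.15, -0.05, -0.27,  0.07]), 'ee_pos': array([ 607.31, -183.77,  223.95]), 'ee_rot': array([-1.7996e+02,  6.0000e-02,  2.4510e+01]), 'force': array([ 0.15, -0.24, -0.13]), 'torque': array([-0.04,  0.08, -0.04]), 'gripper_width': np.float64(45.86)}
```

View pics/z12.png

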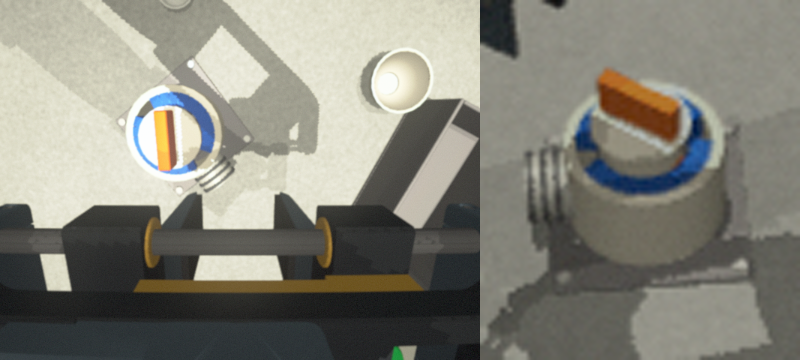

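Scene view shows the filter down in the blue ring, handle turned, upright. I'll check the height by triangulation.

```bash
python3 - <<'E'
from h import *
im2,Pt=grab('top','t12.png')
im=cv2.imread('pics/w12.png')[:,:,::-1].copy();im3=cv2.imread('pics/s12.png')[:,:,::-1].copy()
Pw=env.camera_params('wrist');Pw['pose']=np.load('P12.npy');Ps=env.camera_params('scene')
cv2.imwrite('pics/z13.png',np.hstack([cv2.resize(im[110:260,150:310],(400,375),interpolation=cv2.INTER_CUBIC),cv2.resize(im3[180:225,255:303],(400,375),interpolation=cv2.INTER_CUBIC)])[:,:,::-1])
cv2.imwrite('pics/z14.png',cv2.resize(im2[200:260,355:420],(650,600),interpolation=cv2.INTER_CUBIC)[:,:,::-1])
E
```

```text
(no output)
```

View pics/z13.png

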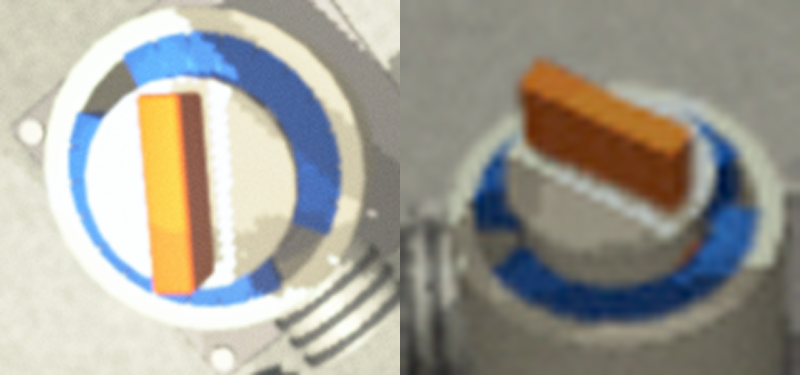

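View pics/z14.png

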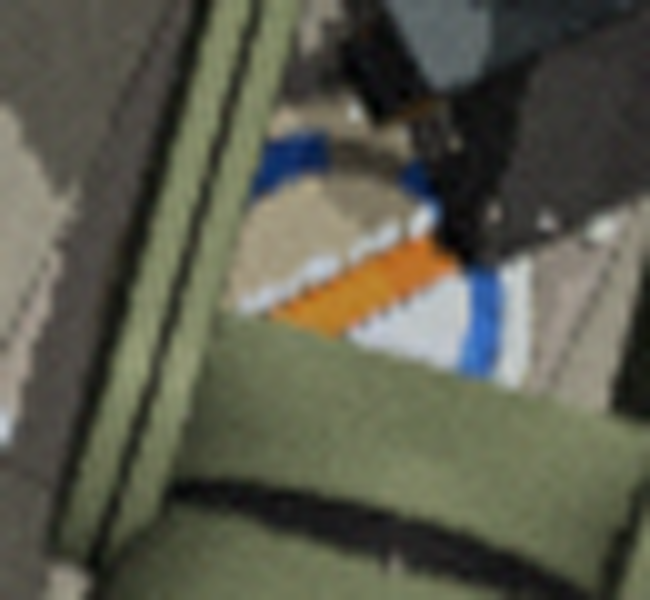

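```bash
python3 - <<'E'
from h import *
Pw=env.camera_params('wrist');Pw['pose']=np.load('P12.npy');Ps=env.camera_params('scene')
w=np.array([[140,96],[178,94],[196,293],[152,294]])/2.5+[150,110]
s=np.array([[540,58],[522,78],[682,152],[692,128]])/8.33+[255,180]
for z in (124,130,136,142):
    a=onz(Pw,w,z);b=onz(Ps,s,z);print(z,a.mean(0).round(1),b.mean(0).round(1),'len',np.linalg.norm((a[0]+a[1]-a[2]-a[3])/2).round(1))
# flange height via wrist: white flange circle & expected projections
c=[518.9,-183.3]
for zc in (75,81,87):
    ang=np.radians(24.5-90);u=np.array([np.cos(ang),np.sin(ang),0]);v=np.array([-u[1],u[0],0])
    cc=np.array([*c,zc+55.]);X=[cc-32*u-7*v,cc-32*u+7*v,cc+32*u+7*v,cc+32*u-7*v]
    print(zc,((proj(Pw,X)-[150,110])*2.5).round().tolist(),((proj(Ps,X)-[255,180])*8.33).round().tolist())
print('ring',((proj(Pw,[*c,81])-[150,110])*2.5).round(),((proj(Ps,[*c,81])-[255,180])*8.33).round())
E
```

```text
124 [ 518.3 -188. ] [ 400.2 -115.8] len 64.8
130 [ 519.5 -186.7] [ 403.3 -111.6] len 63.6
136 [ 520.7 -185.4] [ 406.4 -107.4] len 62.3
142 [ 521.9 -184.1] [ 409.5 -103.2] len 61.0
75 [[140.0, 83.0], [185.0, 83.0], [196.0, 284.0], [154.0, 284.0]] [[304.0, 135.0], [281.0, 161.0], [127.0, 85.0], [150.0, 60.0]]
81 [[134.0, 83.0], [180.0, 83.0], [192.0, 288.0], [148.0, 288.0]] [[303.0, 123.0], [281.0, 150.0], [126.0, 74.0], [149.0, 48.0]]
87 [[129.0, 83.0], [175.0, 83.0], [187.0, 292.0], [143.0, 292.0]] [[303.0, 112.0], [280.0, 138.0], [125.0, 62.0], [148.0, 36.0]]
ring [[203. 172.]] [[220. 201.]]
```

```bash
python3 - <<'E'
from h import *
Pw=env.camera_params('wrist');Pw['pose']=np.load('P12.npy');Ps=env.camera_params('scene')
def ring(P,fn,box):
    im=cv2.imread('pics/'+fn)[:,:,::-1].copy();_,b=masks(im);m=np.zeros_like(b);m[box[1]:box[3],box[0]:box[2]]=b[box[1]:box[3],box[0]:box[2]]
    p=onz(P,np.argwhere(m)[:,::-1],81);c=np.array(cv2.minEnclosingCircle(p.astype(np.float32))[0])
    d=p-c;rr=np.hypot(*d.T);bi=((np.degrees(np.arctan2(d[:,1],d[:,0]))+180)//6).astype(int)
    e=np.array([p[bi==k][np.argmax(rr[bi==k])] for k in range(60) if (bi==k).sum()>2]);
    e=e[np.hypot(*(e-c).T)>47]
    q=np.linalg.lstsq(np.c_[2*e,np.ones(len(e))],(e**2).sum(1),rcond=None)[0];return q[:2],np.sqrt(q[2]+q[:2]@q[:2]),len(e)
cw=ring(Pw,'w12.png',(150,100,310,260));cs=ring(Ps,'s12.png',(240,170,320,250));cs0=ring(Ps,'scene0.png',(240,170,320,250));print(cw,cs,cs0)
w=np.array([[140,96],[178,94],[196,293],[152,294]])/2.5+[150,110]
s=np.array([[140,58],[122,78],[282,152],[292,128]])/8.33+[255,180]
for z in (130,133,136,139,142):
    print(z-55-81,(onz(Pw,w,z).mean(0)-cw[0]).round(1),(onz(Ps,s,z).mean(0)-cs0[0]).round(1))
E
```

```text
(array([ 518.80724212, -183.56257943]), np.float64(49.78911863177277), 51) (array([ 522.74718043, -182.73618396]), np.float64(48.58857365960788), 25) (array([ 522.63365808, -183.28811215]), np.float64(48.91228134897104), 45)
-6 [ 0.7 -3.2] [-3.3 -3.6]
-3 [ 1.3 -2.5] [-2.  -1.3]
0 [ 1.9 -1.9] [-0.7  1. ]
3 [ 2.5 -1.2] [0.6 3.2]
6 [ 3.1 -0.6] [1.8 5.5]
```

Ring and handle rays agree best at about 0 to −1 mm. Cases of −6 or +6 would leave roughly 5 mm or more of off-axis error in the scene view. The arm is clear, so I'm handing in.

```bash
python3 - <<'E'
from h import *
print(env.job_done())
E
```

```text
the job is handed in; nothing more can be done
None
```

I put the lint filter back in the blue-ringed housing, locked it and handed the job in at about 23 s. No verdict is reported, so the result below rests on my own checks.

**What I did**
- **Grip:** The first closes on the handle, with the fingertips at 93–97 mm, held nothing. The jaws shut to 0 and the filter did not move, though one press with shut fingers put about 20 N on its flange. Gripping lower, with the tips at 84 mm, held the bar at 13.5 mm opening with about 2.4 N of weight. I never found out why the higher grips failed.
- **Insertion:** I found the slots at about −17.3° in the wrist view and lowered the filter straight in. I then pushed it to about −8.3 mm, by both height and spring force.
- **Locking:** I turned it clockwise 0.856 rad, until the stop gave 1.07 N·m. I eased it up until the ring took the spring load, then let go and backed away.

**Last checks**
- **Height:** The scene view puts the filter centre about 0 to −1 mm from mouth level, which fits the notches and rules out 6 mm too low or too high. The wrist view was weaker evidence on height.
- **Centring:** At mouth level the wrist view showed about 2.7 mm off the axis and the scene view about 1.2 mm. Both are inside the 6 mm limit.
- **Hand:** There was no contact force left on it.
- **Not measured:** I could not read the seat joint directly. I also did not re-measure the jar, ramekin, spoon, roller or bottle at the end; no move touched them as far as I could see.

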